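Pulse the coffee grinder by its bayonet lid

TASK

Put the loose round lid with the grip bar on the steel coffee grinder, its two lugs dropping through the two notches of the rim so that it sits fully down and level, then twist it clockwise (seen from above) half-way to the lock, so that its pointers stand at the long middle ribs, and stop there well short of the lock click. The lid is sprung and turns back if let go: finish while still gripping it and holding it steady at the half-way ribs. Leave the other things on the counter where they are.

Things in the scene. Friction and masses are not known exactly. Their poses are not given: they have to be found in the camera images.
- grinder: Steel coffee grinder base, fixed, upright, 100 mm across (foot 112 mm), 116 mm tall, open on top. Origin: centre of its underside, z up. Its rim has two notches facing each other, centred on its own +x and -x. Both sides are alike, so a half turn of the lid makes no difference. The seated lid's origin is on the axis at z = 101 mm, lid x along grinder x.
- grinder_mouth (a point): Centre of the mouth, on the axis at the rim's top, z = 116 mm. The rim is a flat ring 6 mm thick, 66 mm inner diameter; its two notches are about 20 to 26 mm wide and open to 41 mm from the axis. Under the ring runs an 18 mm deep track in which the lid's lugs turn.
- half_rib (a point): Outer edge of one half-way rib, 62 mm from the axis, z = 95 mm. Black upright ribs stand on the grinder's outer wall, alike on both sides: a short one (6 mm out) at each notch, a long one (12 mm out) 40 degrees clockwise of it seen from above = half-way, and a short one 80 degrees clockwise of the notch = lock.
- lid: Loose plastic lid, grey with a black grip bar, 100 to 170 g, lying plug down on the counter. Origin: centre of its underside, z up. Plug 61 mm across, 15 mm tall, with a 2 mm bevelled foot; cap 90 mm across, z 15 to 23 mm; upright grip bar 58 mm long (along lid x), 16 mm thick (along y), z 23 to 51 mm. Pointers at both bar ends stick out of the cap's edge to 51 mm.
- lid_lug (a point): Outer end of one of the two lugs at the plug's foot, under the ends of the grip bar: 38 mm from the axis along lid x, 11 mm wide, 6.5 mm tall, this point 3 mm above the underside. The lid drops in if centred within about 2 mm and turned within about 5 degrees; it cannot turn until it is down, and past about 28 degrees it cannot be lifted out.
- lid_grip (a point): In the grip bar, on the lid's axis, 45 mm above its underside: with the TCP here the fingertips stay clear of the cap.
- collar (a joint): Sprung collar in the track, rad, 0 at rest, grows as the seated lid turns clockwise from above. The lugs drop between its prongs with 0.1 rad play, so it reads about 0.1 less than the lid's turn: half-way is 0.6. It pushes back with 0.06 N m at first, 0.13 at half-way. Lock nubs are felt from about 50 degrees of lid turn; past 0.95 counts as clicked; end stop 1.3.
- jar: Bystander, to be left alone: small clear glass jar with a cork lid, 52 mm across, 75 mm tall; between the grinder and the lid. Origin under its centre.
- dip_bowl: Bystander, to be left alone: tiny white dip bowl, 70 mm across, 35 mm tall; between them, farther from the robot. Origin under its centre.
- mug: Bystander, to be left alone: white mug with a handle, 80 mm across, 90 mm tall; at the far side, on the right. Origin under its centre.
- bowl: Bystander, to be left alone: white bowl, 130 mm across, 50 mm tall; at the far side, on the left. Origin under its centre.
- spoon: Bystander, to be left alone: wooden spoon lying flat, 220 mm long; nearer the robot. Origin under its centre.
- mill: Bystander, to be left alone: wooden pepper mill, 56 mm across, 155 mm tall; on the right. Origin under its centre.
- tall_jar: Bystander, to be left alone: tall clear glass jar with a cork lid, 90 mm across, 150 mm tall; on the right, farther back. Origin under its centre.

How it is judged:
On the way:
1. the lid sits fully down, centred and level in the grinder's rim, lugs in the notches, not yet turned (horizontal distance between lid and grinder below 0.005 m and z of lid in the frame of grinder between 0.096 and 0.1045 m and angle between lid's own z axis and vertical below 0.07 rad and angle between the x axis of lid and the x axis of grinder, either way round below 0.25 rad and value of joint collar below 0.2 rad), for 0.1 s.
At the end, for the whole second after the job is handed in: The fingers still grip the lid (over 3 N) and hold it steady (collar slower than 0.2 rad/s) in the rim, down (origin 96 to 104.5 mm above the counter), centred within 5 mm, level within 4 degrees, turned clockwise 31 to 49 degrees from the notches (collar between 0.40 and 0.82 rad) (horizontal distance between lid and grinder below 0.005 m and z of lid in the frame of grinder between 0.096 and 0.1045 m and angle between lid's own z axis and vertical below 0.07 rad and angle between the x axis of lid and the x axis of grinder, either way round between 0.54 and 0.86 rad and value of joint collar between 0.4 and 0.82 rad and velocity of joint collar between -0.2 and 0.2 rad/s and contact force between the fingers and lid above 3 N); the arm keeps its last pose, push and grip.
It fails at once if the lid is turned as far as the lock click (collar past 0.95 rad) (value of joint collar above 0.95 rad).
It fails at once if a bystander is moved by more than 30 mm (distance of any of jar, dip_bowl, mug, bowl, spoon, mill, tall_jar from where it was at the start of the episode above 0.03 m).
It also fails if it takes over 48 s, if anything falls off the work surface, if the arm or the gripper's body presses on something with over 40 N, if the wrist force passes 120 N, or if a joint passes its speed limit or range.

ROBOT

A 6-joint arm with a two-finger parallel gripper is mounted at the origin on the work surface. World frame = base frame: x ahead of the robot, y to its left, z up, the work surface at z = 0. Lengths are in m, angles in rad, forces in N, time in s.
With the tool pointing down it reaches from about 0.375 to 0.975 m from the base axis. Payload 3.8 kg.
Tool frame: the origin (TCP) lies between the finger pads, 19 mm behind the fingertips; this is the grasp point; z points along the fingers, y is the line along which they close (so a half turn about z gives the same grasp; the last joint's range is limited). The gripper opens to 85 mm and grips with 20 to 120 N. Pads are 22 mm wide; open, the fingers measure 114 mm over their backs; the gripper's body (76 mm by 85 mm) begins 54 mm behind the grasp point. The pads swing forward as they close: fully open they stand 13 mm farther back than shut.
Start: joints at [-0.037, 0.264, 1.604, -0, 1.274, -0.037], TCP at [0.675, -0, 0.25] pointing down, gripper open.
Joint ranges: [-2.63, 2.63], [-0.94, 2.18], [0.31, 2.57], [-1.31, 4.45], [0, 2.66], [-2.55, 2.55]. Speed limits (rad/s): [2.57, 2.57, 3.14, 3.14, 3.14, 3.14].

INTERFACE

Orientations are given as a rotation vector (axis times angle).
In Python, from workcell import status, read_camera, workorder, masks_of gives the robot as it stands.
- The arm moves only by the tool drive_tool, never from a script. Its argument "rows" is a list of rows, each a list of 7 numbers: the turn, a rotation vector about the tool's x, y, z in degrees, then the shift along the tool's x, y, z in m, then the opening, from 0 (shut) to 1 (fully open). In form: [[ax, ay, az, tx, ty, tz, claw], ...]. A call has 1 to 8 rows; each row shifts and turns the commanded pose from where the row before left it, along the tool's axes as they then stand; what a row does not reach is not made up. A row lasts 1/12 s, in which the tool goes at most 41.7 mm and 7.16 degrees, less where a joint would pass 70% of its speed; a pose out of reach is approached as far as the arm can. A call is refused whole if a number of a shift passes 0.0417 or a number of a turn 7.16, either way. A call with a gripper value outside its range is refused whole. The fingers move at their own pace and stop on an object; "force" is the grip in N (left out, the last holds). Time passes only in rows, so rows that do not move let the fingers close. It gives the time, the measured TCP pose, the force, the opening and the grip force at its end, in the units of the state.
- status.read_state(): the state, without advancing time (a new reading comes with each control period).
- read_camera(name): name is "scene" or "side" or "wrist"; returns a dict with "color" (400x640x3 uint8, red, green, blue), "intrinsics" (3x3 intrinsics, pixels), "world_from_camera" (4x4, takes a point from camera to world coordinates); the wrist camera has in their place "mount" (4x4, takes a point from camera to tool coordinates, whose origin is the TCP and whose axes are the flange's). Camera axes: x right, y up, looking along -z (the intrinsics and any distortion apply to the point x, -y, -z); pixel columns grow to the right and rows downward; lengths in m; the calibration is good to about 2 mm. The wrist camera is an equidistant fisheye: a pixel r from the principal point sees the ray r / f radians off the axis. A picture is of the moment at which its call begins: read the wrist's pose just before it. There is no depth.
- workorder.finish_job(): hands the job in; it is judged then, once.
Trained networks look in a picture, given as the dict that the camera call returned (one of the last four; its "shot" number tells which), for a name from the list of things; names that differ only in an ending like _2 or _b are one class to them, and where a whole thing is asked for, a point or a joint stands for the part that bears it (a point fixed in the world has none). Each returns a list of dicts, best first, with "score" (0 to 1); they miss things now and then, are a little off and sometimes report something else, mostly with a low value. They report only what shows in the picture. A call takes as long as a camera call.
- masks_of(picture, name): "mask" (400x640 bool, what is visible of it) and "bbox" ([left, top, right, bottom] in pixels, round what is visible of it).
The state is a dict: "time": time; "q": joint angles; "joint_vel": joint speeds; "joint_torque": joint torques, N m; "tool_pos": TCP position; "tcp_rot": TCP orientation; "wrist_force": force on the tool from outside, world axes, zero at the start; "torque": the same for the moment, N m; "width": opening from 0.0 (shut) to 1.0 (fully open); "grip_force": force on a finger pad.
Only numpy, scipy, OpenCV 4.12 (cv2) and the standard library are available. Lean on these libraries where they do the work, as an engineer would, in place of code of your own. Each camera call takes 0.05 s, during which the arm holds its last target. There are 200 camera calls.

## Working session

There is one attempt and no reset: what is moved stays moved. The work goes in short steps, Python scripts to look and compute and a tool call to move; the robot and the scene stay as the last step left them, time stands still between calls to the robot, and variables do not carry over. Pictures are saved under pics/ and viewed, at most 14 in all, crops included, and the job is handed in when it is done.

Besides the shell and the picture viewer there is one more tool, called after ">>>" as name(argument=value, ...), one argument or row to a line, values as JSON. drive_tool: Moves the arm, as the interface text tells. Its arguments: {"type":"object","properties":{"rows":{"type":"array"},"force":{"type":"number"}},"required":["rows"]}

```bash
mkdir -p pics; ls; cat > h.py <<'E'
import numpy as np, cv2
from scipy.spatial.transform import Rotation as R
from workcell import status, read_camera, workorder, masks_of
def pose():
    s=status.read_state(); T=np.eye(4); T[:3,:3]=R.from_rotvec(s['tcp_rot']).as_matrix(); T[:3,3]=s['tool_pos']; return T
def save(p,n,crop=None,k=1):
    im=p['color'][:,:,::-1]
    if crop: im=im[crop[1]:crop[3],crop[0]:crop[2]]
    cv2.imwrite('pics/'+n,cv2.resize(im,None,fx=k,fy=k,interpolation=cv2.INTER_CUBIC))
def ray(p,uv,W=None):
    """origin, direction in world; W = world_from_camera"""
    K=p['intrinsics']; W=p['world_from_camera'] if W is None else W
    x=(uv[0]-K[0,2])/K[0,0]; y=(uv[1]-K[1,2])/K[1,1]
    if 'mount' in p:
        r=np.hypot(x,y); d=np.array([np.sin(r)*x/r,-np.sin(r)*y/r,-np.cos(r)]) if r>1e-9 else np.array([0,0,-1.])
    else: d=np.array([x,-y,-1.])
    d=W[:3,:3]@d; return W[:3,3],d/np.linalg.norm(d)
def atz(p,uv,z,W=None):
    o,d=ray(p,uv,W); return o+d*(z-o[2])/d[2]
def proj(p,X,W=None):
    K=p['intrinsics']; W=p['world_from_camera'] if W is None else W
    c=(np.asarray(X)-W[:3,3])@W[:3,:3]; v=np.array([c[0],-c[1],-c[2]])
    if 'mount' in p:
        t=np.arctan2(np.hypot(v[0],v[1]),v[2]); h=np.hypot(v[0],v[1])+1e-12; x,y=t*v[0]/h,t*v[1]/h
    else: x,y=v[0]/v[2],v[1]/v[2]
    return np.array([K[0,0]*x+K[0,2],K[1,1]*y+K[1,2]])
E
python3 - <<'E'
from h import *
print(status.read_state())
T=pose()
ps={n:read_camera(n) for n in('scene','side','wrist')}
for n,p in ps.items():
    print(n,p['intrinsics'].tolist(),(p['world_from_camera'] if n!='wrist' else p['mount']).round(3).tolist(),[k for k in p if k!='color'])
    for t in('grinder','lid','jar','dip_bowl'):
        for m in masks_of(p,t)[:2]: 
            ys,xs=np.nonzero(m['mask']); print(t,round(m['score'],2),m['bbox'],xs.mean().round(1),ys.mean().round(1),len(xs))
a=np.vstack([ps['scene']['color'],ps['wrist']['color']])
cv2.imwrite('pics/a.png',cv2.resize(a,(480,600),interpolation=cv2.INTER_AREA)[:,:,::-1])
save(ps['scene'],'scene.png'); save(ps['wrist'],'wrist.png'); save(ps['side'],'side.png')
E
```

```text
pics
{'time': 0.0, 'q': array([-3.69181601e-02,  2.64769673e-01,  1.60537785e+00,  1.84473941e-05,
        1.27369105e+00, -3.69146894e-02]), 'joint_vel': array([ 5.08152739e-04, -2.20396299e-04, -4.69252225e-05,  6.56315612e-04,
       -9.76191976e-04, -8.54979943e-04]), 'joint_torque': array([ 6.10465631e-04, -5.15121067e+01, -3.67308676e+01, -4.07824507e-05,
        1.31324201e-02,  1.46811578e-05]), 'tool_pos': array([6.74312034e-01, 1.71099181e-05, 2.48648762e-01]), 'tcp_rot': array([-2.22027857, -2.22025883,  0.00237927]), 'wrist_force': array([-0.18861725, -1.41567754,  0.47961412]), 'torque': array([ 0.00615578,  0.00322806, -0.00556125]), 'grip_force': 0.0, 'width': 1.0037035779515269}
scene [[480.8853601282481, 0.0, 321.88837882329733], [0.0, 480.8853601282481, 202.56976683330095], [0.0, 0.0, 1.0]] [[-0.876, -0.36, 0.322, 0.906], [0.482, -0.663, 0.573, 0.49], [0.007, 0.657, 0.754, 0.878], [0.0, 0.0, 0.0, 1.0]] ['intrinsics', 'world_from_camera', 'shot']
grinder 0.73 [382.5, 275.4, 454.1, 355.6] 413.6 316.1 4010
lid 0.7 [292.0, 204.4, 330.7, 237.3] 308.5 222.3 1003
jar 0.63 
[... 557 characters left out ...]
5 [364.2, 190.0, 387.5, 215.1] 375.2 201.2 332
dip_bowl 0.74 [322.3, 220.5, 353.8, 244.6] 336.2 231.3 592
wrist [[309.70691628693146, 0.0, 320.44471145304226], [0.0, 309.70691628693146, 197.80309433111637], [0.0, 0.0, 1.0]] [[0.0, 0.954, 0.301, 0.076], [1.0, 0.0, -0.001, -0.0], [-0.001, 0.301, -0.954, -0.124], [0.0, 0.0, 0.0, 1.0]] ['intrinsics', 'mount', 'shot']
grinder 0.81 [129.3, 0.0, 256.9, 56.3] 197.5 22.8 5487
lid 0.83 [229.1, 231.4, 298.3, 291.7] 262.6 262.2 3095
jar 0.88 [133.7, 149.3, 197.3, 198.6] 164.2 171.6 2230
jar 0.54 [130.9, 0.8, 255.9, 58.9] 197.4 22.9 5535
dip_bowl 0.65 [329.0, 148.5, 387.9, 205.6] 358.8 177.5 2785
dip_bowl 0.51 [61.9, 127.5, 178.2, 162.8] 115.8 141.5 1712
```

View pics/scene.png

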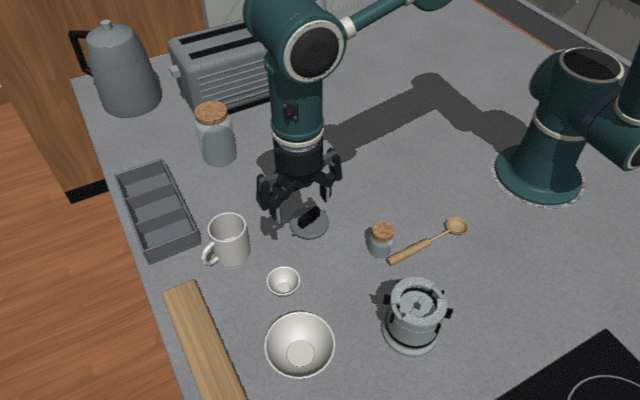

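View pics/wrist.png

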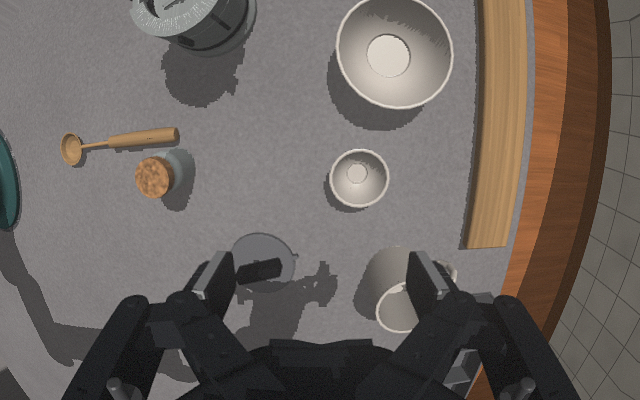

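```bash
python3 - <<'E'
from h import *
T=pose(); w=read_camera('wrist'); s=read_camera('scene'); d=read_camera('side'); W=T@w['mount']
print(T.round(3))
# rough positions from mask centroids: lstsq of rays
for n in('lid','jar','dip_bowl','grinder'):
    A=np.zeros((3,3));b=np.zeros(3)
    for p,M in((s,None),(d,None),(w,W)):
        m=masks_of(p,n)[0]; ys,xs=np.nonzero(m['mask']); o,v=ray(p,(xs.mean(),ys.mean()),M)
        P=np.eye(3)-np.outer(v,v);A+=P;b+=P@o
        print(n,atz(p,(xs.mean(),ys.mean()),.03,M).round(3))
    print(n,np.linalg.solve(A,b).round(3))
E
```

```text
[[ 0.     1.     0.     0.675]
 [ 1.    -0.     0.    -0.   ]
 [ 0.     0.    -1.     0.25 ]
 [ 0.     0.     0.     1.   ]]
lid [ 0.6   -0.117  0.03 ]
lid [ 0.595 -0.138  0.03 ]
lid [ 0.601 -0.119  0.03 ]
lid [ 0.597 -0.125  0.018]
jar [0.484 0.001 0.03 ]Traceback (most recent call last):
  File "<stdin>", line 8, in <module>
IndexError: list index out of range
```

The scene picture shows the lid around (310,222), its bar about 30° off in the image. The grinder is at (416,305), with the jar and the dip bowl between the two. In the wrist view the lid is at (262,262) and the grinder is cut off at the top left, so I'll move the wrist camera over the grinder.

>>> drive_tool(
  rows=[
    [0,0,0,0.015,-0.024,-0.01,1],
    [0,0,0,0.017,-0.024,-0.01,1],
    [0,0,0,0.017,-0.024,-0.01,1],
    [0,0,0,0.017,-0.024,-0.01,1],
    [0,0,0,0.017,-0.024,-0.01,1],
    [0,0,0,0.017,-0.025,-0.01,1],
    [0,0,0,0,0,0,1],
    [0,0,0,0,0,0,1],
  ],
)

```text
time: 1.82
tool_pos: [0.5297, 0.1008, 0.3115]
tcp_rot: [2.218, 2.222, 0.004]
wrist_force: [1.5, 0.2, -0.5]
width: 0.999
grip_force: 0.0
```

```bash
python3 - <<'E'
from h import *
T=pose(); w=read_camera('wrist'); W=T@w['mount']; print(T.round(4))
np.savez('w2',color=w['color'],T=T,K=w['intrinsics'],mount=w['mount'])
for n in('lid','jar','dip_bowl','grinder'):
    for m in masks_of(w,n)[:1]:
        ys,xs=np.nonzero(m['mask']); print(n,round(m['score'],2),m['bbox'],atz(w,(xs.mean(),ys.mean()),.03,W).round(3))
save(w,'w2.png',(100,0,500,300),2)
E
```

```text
[[-2.000e-03  1.000e+00  3.000e-03  5.297e-01]
 [ 1.000e+00  2.000e-03  3.000e-04  1.008e-01]
 [ 3.000e-04  3.000e-03 -1.000e+00  3.115e-01]
 [ 0.000e+00  0.000e+00  0.000e+00  1.000e+00]]
lid 0.79 [329.0, 275.3, 391.7, 321.3] [ 0.594 -0.117  0.03 ]
jar 0.65 [269.9, 208.4, 311.1, 255.3] [ 0.487 -0.001  0.03 ]
dip_bowl 0.74 [421.8, 213.1, 464.1, 253.9] [ 0.718 -0.008  0.03 ]
grinder 0.73 [278.8, 37.0, 384.8, 139.7] [0.545 0.198 0.03 ]
```

View pics/w2.png

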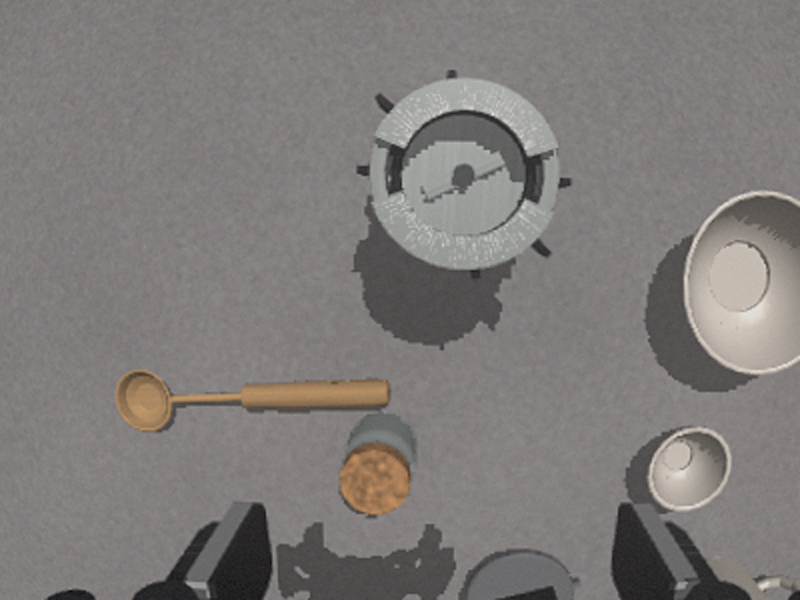

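The mouth is centred near full-image pixel (332,87). The notch ribs are at about (281,85) and (383,91), the half-way ribs at about (292,51) and (370,123). Next I'll fit the model to the ribs and the rim.

```bash
cat > g.py <<'E'
from h import *
from scipy.optimize import least_squares
z=np.load('w2.npz'); p=dict(color=z['color'],intrinsics=z['K'],mount=z['mount']); W=z['T']@z['mount']
im=p['color'].astype(int); g=im.sum(2)/3
def model(v,ang,r,h): 
    x,y,yaw,dz=v; return np.array([x+r*np.cos(yaw+ang),y+r*np.sin(yaw+ang),h+dz])
# dark ribs: components
mk=(g<50).astype(np.uint8); n,l,st,c=cv2.connectedComponentsWithStats(mk)
cand=[(c[i],st[i]) for i in range(1,n) if 3<st[i][4]<200 and abs(c[i][0]-332)<65 and abs(c[i][1]-87)<65]
for a,b in cand: print(a.round(1),b)
# rim: bright ring edge, radial search along model directions
v0=np.array([.53,.255,-.06,0.])
def subpix(f,lo,hi,step=.0003,mode='max'):
    pass
def edge(v,ang,h,r0,span,rising):
    """radius at which brightness steps most (bright ring inside->dark outside if rising False)"""
    rs=np.arange(r0-span,r0+span,.0004)
    q=np.array([proj(p,model(v,ang,r,h),W) for r in rs],np.float32)
    s=cv2.remap(g.astype(np.float32),q[:,:1],q[:,1:],cv2.INTER_LINEAR).ravel()
    s=cv2.GaussianBlur(s[:,None],(1,0),2) if 0 else np.convolve(s,np.ones(5)/5,'same')
    d=np.gradient(s)[5:-5]; d=d if rising else -d
    i=d.argmax(); return rs[i+5],d[i]
RIBS=[((281.5,85),np.pi,.053),((382.5,91),0,.053),((291.5,51),np.pi-np.radians(40),.056),((370.5,123),-np.radians(40),.056),((326,38),np.pi-np.radians(80),.053),((337.5,136.5),-np.radians(80),.053)]
def fit(v):
    f=lambda u:np.concatenate([proj(p,model(u,a,r,.095),W)-np.array(q) for q,a,r in RIBS])
    s=least_squares(f,v,loss='soft_l1'); return s.x,s.fun.reshape(-1,2)
v,res=fit(v0); print('ribs',v.round(4),res.round(1).tolist())
# rim fit with known z .116: centre
for h,r0,ris in((.116,.050,False),(.116,.033,True)):
    u=v.copy();u[3]=0
    for _ in range(4):
        A=[];B=[]
        for a in np.radians(np.arange(0,360,10)):
            if r0<.04 and abs(np.sin(a-0))<.5: continue
            r,s=edge(u,a,h,r0,.007,ris)
            if s<1: continue
            t=u[2]+a; A.append([np.cos(t),np.sin(t),1]);B.append(r-r0)
        A=np.array(A);B=np.array(B); k=np.linalg.lstsq(A,B,rcond=None)[0]
        rr=B-A@k; ok=abs(rr)<.0015; k=np.linalg.lstsq(A[ok],B[ok],rcond=None)[0]
        u[:2]+=k[:2]
    print(r0,u.round(4),'dr',k[2].round(4),ok.sum(),rr[ok].std().round(4))
E
python3 g.py
```

```text
[291.5  53.5] [290  52   4   4   4]
[328.5  56. ] [326  56   6   1   6]
[335.  56.] [333  56   5   1   5]
[341.   57.4] [339  57   5   2   5]
[351.8  63.8] [345  59  14  12  19]
[298.   76.2] [295  73   7   9  20]
[364.   81.3] [360  74  10  18  35]
[300.  81.] [300  79   1   5   5]
[369.5 125. ] [369 124   2   3   4]
[337.8 135.2] [336 135   4   2   5]
ribs [ 0.5424  0.194  -0.0501  0.0137] [[-0.5, -0.3], [-0.2, -0.3], [0.8, 0.4], [-0.0, 0.5], [-0.3, -0.2], [0.4, -0.0]]
0.05 [ 0.5424  0.1943 -0.0501  0.    ] dr -0.0002 32 0.0006
0.033 [ 0.542   0.1939 -0.0501  0.    ] dr 0.0004 20 0.0005
```

>>> drive_tool(
  rows=[
    [0,0,0,-0.03,0.008,0.007,1],
    [0,0,0,-0.039,0.008,0.008,1],
    [0,0,0,-0.039,0.008,0.008,1],
    [0,0,0,-0.039,0.008,0.008,1],
    [0,0,0,-0.039,0.008,0.008,1],
    [0,0,0,-0.039,0.008,0.008,1],
    [0,0,0,-0.039,0.008,0.008,1],
    [0,0,0,-0.03,0.008,0.007,1],
  ],
)

```text
time: 2.73
tool_pos: [0.5938, -0.198, 0.2463]
tcp_rot: [-2.223, -2.218, 0.002]
wrist_force: [-0.1, 0.5, 0.1]
width: 1.001
grip_force: 0.0
```

>>> drive_tool(
  rows=[
    [0,0,0,0,0,0,1],
    [0,0,0,0,0,0,1],
  ],
)

```text
time: 2.9
tool_pos: [0.5935, -0.1963, 0.2459]
tcp_rot: [-2.224, -2.215, 0.002]
wrist_force: [-0.3, -0.2, 0.1]
width: 1.0
grip_force: 0.0
```

```bash
python3 - <<'E'
from h import *
T=pose(); w=read_camera('wrist'); W=T@w['mount']; print(T.round(4))
np.savez('w3',color=w['color'],T=T,K=w['intrinsics'],mount=w['mount'])
for n in('lid','jar','mug','mill','tall_jar'):
    for m in masks_of(w,n)[:1]:
        ys,xs=np.nonzero(m['mask']); print(n,round(m['score'],2),m['bbox'],atz(w,(xs.mean(),ys.mean()),.03,W).round(3))
save(w,'w3.png')
E
```

```text
[[ 0.0042  1.     -0.0031  0.5935]
 [ 1.     -0.0042  0.0013 -0.1963]
 [ 0.0013 -0.0031 -1.      0.2459]
 [ 0.      0.      0.      1.    ]]
lid 0.58 [277.6, 69.2, 368.2, 148.6] [ 0.595 -0.127  0.03 ]
jar 0.56 [193.0, 1.3, 252.7, 26.2] [ 0.489 -0.008  0.03 ]
mug 0.63 [432.6, 99.6, 540.4, 179.8] [ 0.793 -0.15   0.03 ]
mill 0.76 [240.6, 285.3, 286.8, 350.4] [ 0.514 -0.4    0.03 ]
tall_jar 0.77 [353.3, 307.9, 411.8, 352.5] [ 0.685 -0.424  0.03 ]
```

View pics/w3.png

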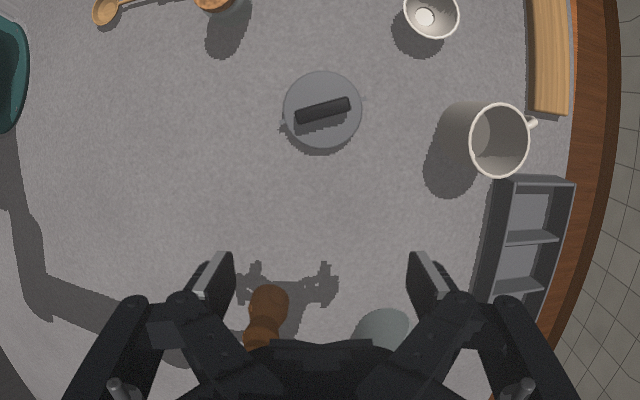

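The lid shows clearly at (322,110). Its bar runs from (297,117) to (349,101), with pointers at (281,126) and (364,94).

```bash
cat > l.py <<'E'
from h import *
z=np.load('w3.npz'); mount=z['mount'];K=z['K']
T1=np.array([[0,1,0,.6743],[1,0,0,0],[0,0,-1,.2486],[0,0,0,1.]]) # first view
views=[(z['color'],z['T'],(322,110)),(cv2.imread('pics/wrist.png')[:,:,::-1],T1,(259,270))]
A=np.zeros((3,3));b=np.zeros(3)
for col,T,c in views:
    p=dict(color=col,intrinsics=K,mount=mount);W=T@mount;g=col.mean(2)
    mk=(g<48).astype(np.uint8); n,l,st,ce=cv2.connectedComponentsWithStats(mk)
    i=min((i for i in range(1,n) if st[i][4]>150),key=lambda i:np.hypot(*(ce[i]-c))); ys,xs=np.nonzero(l==i)
    cs=[cv2.boxPoints(cv2.minAreaRect(np.c_[xs,ys].astype(np.float32)))]
    P=np.array([atz(p,q,.051,W)[:2] for q in zip(xs,ys)]); 
    rc=cv2.minAreaRect(P.astype(np.float32)*1000); print(st[i],'rect',rc)
    m=P.mean(0); u=np.linalg.svd(P-m,full_matrices=False)[2][0]; print('mean',m.round(4),'yaw deg',np.degrees(np.arctan(u[1]/u[0])).round(1))
    o,v=ray(p,ce[i],W);Q=np.eye(3)-np.outer(v,v);A+=Q;b+=Q@o
    for r in (.045,):
        c0=np.array(m)
        for _ in range(5):
            M=[];B=[]
            for t in np.radians(np.arange(0,360,8)):
                rs=np.arange(.038,.052,.0004); q=np.array([proj(p,[c0[0]+k*np.cos(t),c0[1]+k*np.sin(t),.021],W) for k in rs],np.float32)
                s=np.convolve(cv2.remap(g.astype(np.float32),q[:,:1],q[:,1:],1).ravel(),np.ones(5)/5,'same'); d=abs(np.gradient(s))[5:-5]; j=d.argmax()
                M.append([np.cos(t),np.sin(t),1]);B.append(rs[j+5]-r)
            M=np.array(M);B=np.array(B);ok=np.ones(len(B),bool)
            for _ in range(4): k=np.linalg.lstsq(M[ok],B[ok],rcond=None)[0]; e=B-M@k; ok=abs(e)<.0025
            c0=c0+k[:2]
        print('cap',c0.round(4),'dr',k[2].round(4),ok.sum(),'of',len(B))
print('tri',np.linalg.solve(A,b).round(4))
p=dict(color=z['color'],intrinsics=K,mount=mount);W=z['T']@mount
a,bb=[atz(p,q,.019,W) for q in((281,126),(364,94))]; print('pointers',a.round(4),bb.round(4),np.degrees(np.arctan2(*(bb-a)[1::-1])))
E
python3 l.py
```

```text
[   61   220   541   180 36668] rect ((588.34765625, -531.4097900390625), (546.1903076171875, 1436.384033203125), 89.97310638427734)
mean [ 0.6077 -0.4822] yaw deg 1.0
cap [ 0.5976 -0.4857] dr -0.0011 30 of 45
[   61     0   551   400 41111] rect ((678.6223754882812, -167.91580200195312), (896.2974243164062, 1452.37890625), 89.82717895507812)
mean [ 0.7149 -0.2601] yaw deg 10.0
cap [ 0.7149 -0.2519] dr 0.0 26 of 45
tri [0.5277 1.3823 1.8292]
pointers [ 0.5488 -0.1456  0.019 ] [ 0.6424 -0.1094  0.019 ] 21.179433341771364
```

```bash
sed -i 's/    mk=(g<48).*/    win=np.zeros(g.shape,bool); win[c[1]-28:c[1]+28,c[0]-34:c[0]+34]=1; v=g[c[1]-6:c[1]+6,c[0]-10:c[0]+10]; th=(np.median(v)+g[win].max()*0+np.percentile(g[win],60))\/2; print("bar",np.median(v),"th",th); th=min(th,55)\n    mk=((g<th)\&win).astype(np.uint8); n,l,st,ce=cv2.connectedComponentsWithStats(mk)/' l.py; python3 l.py
```

```text
bar 56.0 th 88.0
[295  98  55  27 344] rect ((595.6046142578125, -128.66000366210938), (56.62143325805664, 14.585033416748047), 14.025802612304688)
mean [ 0.5917 -0.1321] yaw deg 12.7
cap [ 0.5934 -0.1312] dr 0.0028 35 of 45
bar 38.666666666666664 th 64.0
[ 225  252   57   46 1255] rect ((589.2957763671875, -131.26641845703125), (69.07615661621094, 71.63214111328125), 83.70063781738281)
mean [ 0.586  -0.1227] yaw deg 20.4
cap [ 0.5965 -0.1263] dr 0.0008 38 of 45
tri [ 0.5876 -0.1307  0.0403]
pointers [ 0.5488 -0.1456  0.019 ] [ 0.6424 -0.1094  0.019 ] 21.179433341771364
```

```bash
python3 - <<'E'
import cv2,numpy as np
a=np.load('w3.npz')['color'][:,:,::-1][65:155,272:372]; b=cv2.imread('pics/wrist.png')[225:300,220:310]
f=lambda i,k:cv2.resize(np.clip(i.astype(float)*1.6,0,255).astype(np.uint8),None,fx=k,fy=k,interpolation=cv2.INTER_CUBIC)
a=f(a,4);b=f(b,4)
b=cv2.copyMakeBorder(b,0,a.shape[0]-b.shape[0],0,0,0); cv2.imwrite('pics/z.png',np.hstack([a,b]))
E
sed -i 's/th=min(th,55)/th=66/' l.py; python3 l.py
```

```text
bar 56.0 th 88.0
[295  97  56  28 794] rect ((595.2781372070312, -127.98322296142578), (57.11936950683594, 16.190542221069336), 15.117705345153809)
mean [ 0.5942 -0.1284] yaw deg 14.8
cap [ 0.5958 -0.1266] dr -0.0006 38 of 45
bar 38.666666666666664 th 64.0
[ 225  252   57   46 1314] rect ((589.33349609375, -131.2705841064453), (69.07615661621094, 71.70817565917969), 83.70063781738281)
mean [ 0.5861 -0.1228] yaw deg 20.7
cap [ 0.5961 -0.1265] dr 0.0011 34 of 45
tri [ 0.5899 -0.1266  0.0475]
pointers [ 0.5488 -0.1456  0.019 ] [ 0.6424 -0.1094  0.019 ] 21.179433341771364
```

View pics/z.png

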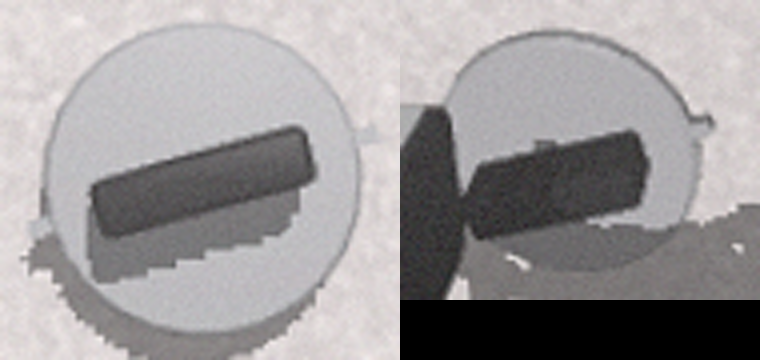

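The left crop shows the bar cleanly, at about 15° to the image. The cap centre comes out at (0.596, -0.127) from both views, which confirms the height. Lid: (0.5956, -0.1273), yaw 15.1°. Grinder: (0.5422, 0.194), yaw -2.9°.

>>> drive_tool(
  rows=[
    [0,0,0,0.034,0.001,0,1],
    [0,0,0,0.035,0.001,0,1],
    [0,0,-7,0,0,0.01,1],
    [0,0,-7,0,0,0.01,1],
    [0,0,-7,0,0,0.01,1],
    [0,0,-7,0,0,0.01,1],
    [0,0,-7,0,0,0.01,1],
    [0,0,-7,0,0,0.01,1],
  ],
)

```text
time: 3.87
tool_pos: [0.5961, -0.1238, 0.1882]
tcp_rot: [1.266, 2.874, 0.0]
wrist_force: [0.2, -0.2, 0.6]
width: 1.002
grip_force: 0.0
```

>>> drive_tool(
  rows=[
    [0,0,-7,0,0,0.01,1],
    [0,0,-7,0,0,0.01,0.7],
    [0,0,-7,0,0,0.01,0.7],
    [0,0,-7,0,0,0.01,0.7],
    [0,0,-7,0,0,0.01,0.7],
    [0,0,-7,0,0,0.01,0.7],
    [0,0,-7,0,0,0.01,0.7],
    [0,0,-7,0,0,0,0.7],
  ],
)

```text
time: 4.53
tool_pos: [0.5946, -0.1235, 0.1162]
tcp_rot: [0.231, -3.13, -0.002]
wrist_force: [0.3, -0.3, -0.3]
width: 0.698
grip_force: 0.0
```

>>> drive_tool(
  rows=[
    [0,0,-7,0,0,0,0.7],
    [0,0,0,0,0,0,0.7],
    [0,0,0,0,0,0,0.7],
  ],
)

```text
time: 4.78
tool_pos: [0.5963, -0.1242, 0.1185]
tcp_rot: [-0.407, 3.114, -0.0]
wrist_force: [-1.1, 0.4, -0.2]
width: 0.703
grip_force: 0.0
```

```bash
python3 - <<'E'
from h import *
T=pose(); s=status.read_state(); print(T.round(4),s['q'].round(3))
print('lid->tool offset',(T[:3,:3].T@(np.array([.5956,-.1273,.045])-T[:3,3])).round(4), 'tool y deg',np.degrees(np.arctan2(T[1,1],T[0,1])))
for n in('side','scene'): p=read_camera(n); save(p,n+'2.png')
a=cv2.imread('pics/scene2.png')[130:270,220:400]; b=cv2.imread('pics/side2.png')[150:290,250:430]
cv2.imwrite('pics/v.png',cv2.resize(np.hstack([a,b]),None,fx=2.2,fy=2.2,interpolation=cv2.INTER_CUBIC))
E
```

```text
[[-9.665e-01 -2.568e-01  9.000e-04  5.963e-01]
 [-2.568e-01  9.665e-01 -2.000e-04 -1.242e-01]
 [-8.000e-04 -4.000e-04 -1.000e+00  1.185e-01]
 [ 0.000e+00  0.000e+00  0.000e+00  1.000e+00]] [-0.246  0.253  1.874  0.     1.014 -2.077]
lid->tool offset [ 0.0015 -0.0028  0.0735] tool y deg 104.8808310368215
```

View pics/v.png

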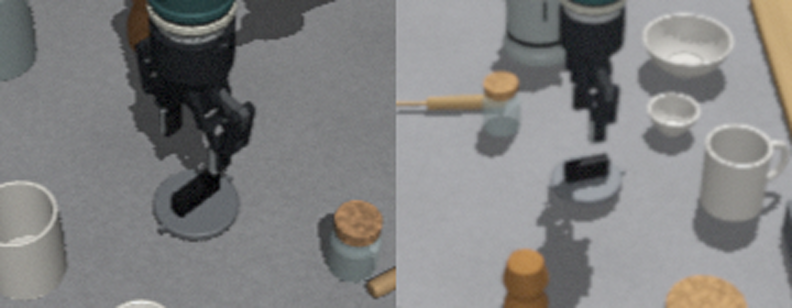

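```bash
python3 - <<'E'
import numpy as np
for f,t in(('w2',(.530,.100,.310)),('w3',(.594,-.194,.248))):
    z=dict(np.load(f+'.npz')); T=np.array([[0,1,0,t[0]],[1,0,0,t[1]],[0,0,-1,t[2]],[0,0,0,1.]]); z['T']=T; np.savez(f,**z)
E
sed -i 's/.6743\]/.675]/;s/.2486\]/.25]/' l.py; python3 g.py | tail -3; python3 l.py
python3 - <<'E'
import sys; sys.path.insert(0,'.')
from h import *
S=[]
for i in range(6): read_camera('side'); S.append(status.read_state()['tool_pos'])
print(np.mean(S,0).round(4),np.std(S,0).round(4))
E
```

```text
ribs [ 0.5423  0.1931 -0.0522  0.0122] [[-0.5, -0.3], [-0.2, -0.3], [0.8, 0.4], [-0.0, 0.5], [-0.3, -0.2], [0.3, -0.0]]
0.05 [ 0.5423  0.1933 -0.0522  0.    ] dr -0.0004 32 0.0006
0.033 [ 0.5418  0.193  -0.0522  0.    ] dr 0.0002 21 0.0004
bar 56.0 th 88.0
[295  97  56  28 794] rect ((596.0880126953125, -125.94669342041016), (57.48609924316406, 16.29496955871582), 15.358574867248535)
mean [ 0.595  -0.1264] yaw deg 15.1
cap [ 0.5967 -0.1244] dr -0.0004 41 of 45
bar 38.666666666666664 th 64.0
[ 225  252   57   46 1314] rect ((589.663818359375, -132.17135620117188), (69.37684631347656, 72.02030181884766), 83.70064544677734)
mean [ 0.5864 -0.1237] yaw deg 20.7
cap [ 0.5969 -0.127 ] dr 0.0009 35 of 45
tri [ 0.5911 -0.1246  0.0519]
pointers [ 0.5495 -0.1439  0.019 ] [ 0.6435 -0.1071  0.019 ] 21.417196134297686
[ 0.5961 -0.1249  0.1183] [0.0001 0.0001 0.0001]
```

>>> drive_tool(
  rows=[
    [0,0,0,0,0,0.018,0.7],
    [0,0,0,0,0,0.02,0.7],
    [0,0,0,0,0,0.02,0.7],
    [0,0,0,0,0,0.011,0.7],
    [0,0,0,0,0,0.004,0.7],
    [0,0,0,0,0,0,0.7],
    [0,0,0,0,0,0,0.4],
    [0,0,0,0,0,0,0.3],
  ],
  force=60,
)

```text
time: 5.85
tool_pos: [0.5972, -0.1253, 0.0463]
tcp_rot: [-0.41, 3.113, -0.001]
wrist_force: [1.3, -0.5, -0.3]
width: 0.43
grip_force: 0.0
```

>>> drive_tool(
  rows=[
    [0,0,0,0,0,0,0],
    [0,0,0,0,0,0,0],
    [0,0,0,0,0,0,0],
    [0,0,0,0,0,0,0],
    [0,0,0,0,0,0,0],
    [0,0,0,0,0,0,0],
  ],
  force=60,
)

```text
time: 6.35
tool_pos: [0.5972, -0.1253, 0.0464]
tcp_rot: [-0.41, 3.112, -0.001]
wrist_force: [0.7, -0.3, 6.0]
width: 0.175
grip_force: 59.6
```

>>> drive_tool(
  rows=[
    [0,0,0,0,0,-0.015,0],
    [0,0,0,0,0,-0.027,0],
    [0,0,0,0,0,-0.027,0],
    [0,0,0,0,0,-0.027,0],
    [0,0,0,0,0.01,-0.027,0],
    [0,0,0,-0.002,0.02,-0.027,0],
    [0,0,0,-0.0025,0.03,0,0],
    [0,0,0,-0.003,0.03,0,0],
  ],
)

```text
time: 7.02
tool_pos: [0.5811, -0.036, 0.1975]
tcp_rot: [-0.407, 3.111, -0.002]
wrist_force: [-0.5, 0.7, -2.1]
width: 0.169
grip_force: 58.8
```

>>> drive_tool(
  rows=[
    [0,0,0,-0.003,0.03,0,0],
    [0,0,0,-0.003,0.03,0,0],
    [0,0,0,-0.003,0.03,0,0],
    [0,0,0,-0.003,0.03,0,0],
    [0,0,0,-0.003,0.03,0,0],
    [0,0,0,-0.003,0.03,0,0],
    [0,0,0,-0.002,0.03,0,0],
    [0,0,0,-0.001,0.0215,0,0],
  ],
)

```text
time: 7.68
tool_pos: [0.5389, 0.1951, 0.1942]
tcp_rot: [0.411, -3.113, -0.001]
wrist_force: [-0.4, -0.5, -1.9]
width: 0.174
grip_force: 58.8
```

>>> drive_tool(
  rows=[
    [0,0,6,0,0,0,0],
    [0,0,6,0,0,0,0],
    [0,0,6.2,0,0,0,0],
    [0,0,0,0,0,0,0],
    [0,0,0,0,0,0,0],
    [0,0,0,0,0,0,0],
  ],
)

```text
time: 8.18
tool_pos: [0.54, 0.1927, 0.1945]
tcp_rot: [-0.084, -3.14, 0.0]
wrist_force: [0.3, -0.1, -1.4]
width: 0.177
grip_force: 58.8
```

```bash
python3 - <<'E'
from h import *
S=[]
ps=[read_camera(n) for n in('wrist','scene','side')]
T=pose(); s=status.read_state(); print(T.round(4),s['q'].round(3),s['wrist_force'],s['torque'],s['grip_force'],s['width'])
print('tool y deg',np.degrees(np.arctan2(T[1,1],T[0,1])))
a=ps[1]['color'][230:370,340:500]; b=ps[2]['color'][70:210,240:400]; c=ps[0]['color'][::2,::2]
cv2.imwrite('pics/held.png',np.hstack([cv2.resize(a,(400,350)),cv2.resize(b,(400,350))])[:,:,::-1])
save(ps[0],'heldw.png')
E
```

```text
[[-9.985e-01  5.490e-02 -2.000e-04  5.403e-01]
 [ 5.490e-02  9.985e-01 -0.000e+00  1.927e-01]
 [ 2.000e-04 -1.000e-04 -1.000e+00  1.949e-01]
 [ 0.000e+00  0.000e+00  0.000e+00  1.000e+00]] [ 0.299  0.115  1.884  0.     1.142 -1.217] [ 0.23564444 -0.62976845 -1.15588633] [ 0.01255801  0.05508506 -0.01818245] 58.82755637168884 0.1734934625834711
tool y deg 86.85031032285502
```

View pics/held.png

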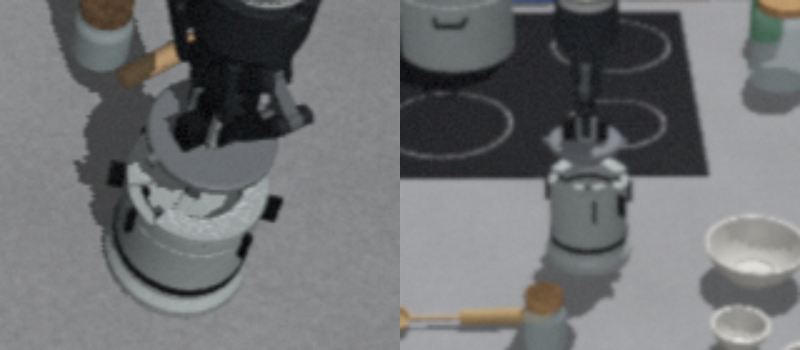

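View pics/heldw.png

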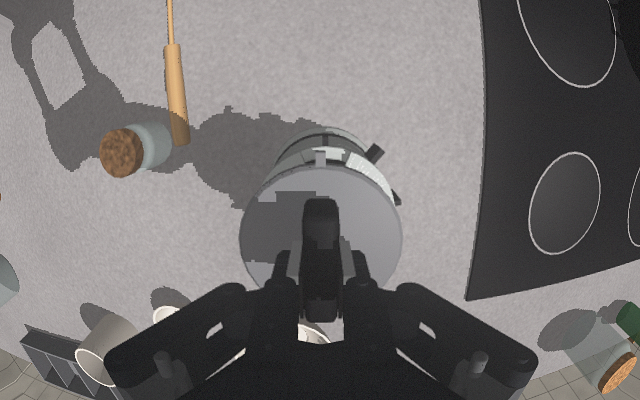

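The side views show the lid level above the grinder. In the wrist view the lid's pointer is at (321,155), and the notch rib just beyond it is close to in line. I'll fit the cap's offset in the hand.

```bash
cat > held.py <<'E'
from h import *
w=dict(np.load('w3.npz')); im=cv2.imread('pics/heldw.png'); g=im.mean(2).astype(np.float32)
p=dict(intrinsics=w['K'],mount=w['mount']); M=w['mount']   # work in tool frame
def fit(zt,r,c0,rng):
    c0=np.array(c0,float)
    for _ in range(6):
        A=[];B=[]
        for t in np.radians(rng):
            rs=np.arange(r-.006,r+.006,.0003); q=np.array([proj(p,[c0[0]+k*np.cos(t),c0[1]+k*np.sin(t),zt],M) for k in rs],np.float32)
            s=np.convolve(cv2.remap(g,q[:,:1],q[:,1:],1).ravel(),np.ones(5)/5,'same'); d=abs(np.gradient(s))[5:-5]; j=d.argmax()
            if d[j]<1: continue
            A.append([np.cos(t),np.sin(t),1]);B.append(rs[j+5]-r)
        A=np.array(A);B=np.array(B);ok=np.ones(len(B),bool)
        for _ in range(4): k=np.linalg.lstsq(A[ok],B[ok],rcond=None)[0]; e=B-A@k; ok=abs(e)<.0015
        c0+=k[:2]
    return c0.round(4),k[2].round(4),ok.sum(),len(B),e[ok].std().round(4)
rng=[a for a in range(-110,111,4) if abs(a)>12]
for zt in(.018,.022,.026): print(zt,fit(zt,.045,(0,0),rng))
for X in([.051,0,.026],[.051,0,.030],[.045,0,.022],[.029,0,-.006]): print(X,proj(p,X,M).round(1))
E
python3 held.py
python3 - <<'E'
import cv2
im=cv2.imread('pics/heldw.png')[110:240,230:420]
cv2.imwrite('pics/hz.png',cv2.resize(im,None,fx=4,fy=4,interpolation=cv2.INTER_CUBIC))
E
```

```text
0.018 (array([0.0055, 0.0001]), np.float64(-0.0024), np.int64(40), 50, np.float64(0.0003))
0.022 (array([0.0034, 0.0002]), np.float64(-0.0012), np.int64(40), 50, np.float64(0.0003))
0.026 (array([0.0014, 0.0002]), np.float64(0.0), np.int64(40), 50, np.float64(0.0003))
[0.051, 0, 0.026] [320.1 153.7]
[0.051, 0, 0.03] [320.1 152.4]
[0.045, 0, 0.022] [320.1 167.3]
[0.029, 0, -0.006] [320.2 219.8]
```

View pics/hz.png

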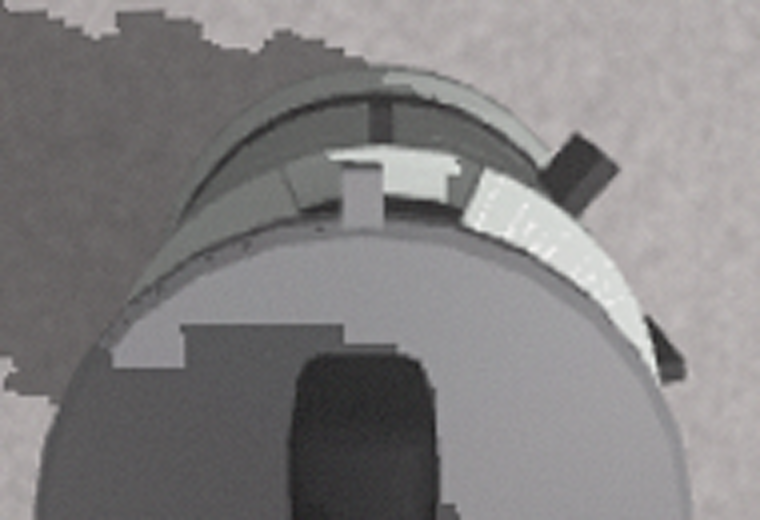

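```bash
cat >> held.py <<'E'
print('--')
zt=.1949-.116
def tool(u,z): return atz(p,u,z,M)
f=lambda x,y:(230+x/4-.4,110+y/4-.4)
for q in((283,170),(485,170),(300,212),(462,222)): print(q,tool(f(*q),zt).round(4))
T=np.array([[-.9985,.0549,0,.5403],[.0549,.9985,0,.1927],[0,0,-1,.1949],[0,0,0,1]]); Ti=np.linalg.inv(T)
for yaw in(-.0515,):
  c=np.array([.5421,.1931])
  for n,r,a,z in(('notchrib',.056,0,.095),('halfrib',.062,-40,.095)):
    for s in(0,np.pi):
      t=yaw+np.radians(a)+s; X=Ti@np.array([c[0]+r*np.cos(t),c[1]+r*np.sin(t),z,1]); print(n,X[:3].round(4),proj(p,X[:3],M).round(1))
print('lid pointer tip',proj(p,[.052,.0002,.027],M))
# ring outer edge points, known radius 50
from scipy.optimize import least_squares
P=np.array([tool(f(*q),zt)[:2] for q in((485,168),(530,196),(572,228),(612,275),(640,322),(655,362))])
for C in least_squares(lambda c:np.hypot(*(P-c).T)-.05,[0,0]).x[None]: print('ring centre in tool',C.round(4),(np.hypot(*(P-C).T)-.05).round(4))
E
python3 held.py | sed -n '/--/,$p'
```

```text
--
(283, 170) [ 0.0434 -0.0131  0.0789]
(485, 170) [0.0435 0.0204 0.0789]
(300, 212) [ 0.0363 -0.0103  0.0789]
(462, 222) [0.0346 0.0167 0.0789]
notchrib [-0.0578  0.0007  0.0999] [321.  269.7]
notchrib [0.0542 0.0003 0.0999] [320.5 132.8]
halfrib [-0.0494 -0.0392  0.0999] [272.8 260.5]
halfrib [0.0459 0.0402 0.0999] [374.9 144.7]
lid pointer tip [320.53790018 151.34383375]
ring centre in tool [-0.0037  0.0028] [ 0.0007 -0.0003 -0.0003 -0.0005  0.      0.0005]
```

>>> drive_tool(
  rows=[
    [0,0,0,-0.0014,0.0015,0,0],
    [0,0,0,-0.0014,0.0014,0.012,0],
    [0,0,0,0,0,0.012,0],
    [0,0,0,0,0,0,0],
    [0,0,0,0,0,0,0],
  ],
)

```text
time: 8.75
tool_pos: [0.5418, 0.1952, 0.1687]
tcp_rot: [-0.087, -3.136, 0.002]
wrist_force: [-0.5, -1.0, -1.0]
width: 0.174
grip_force: 58.8
```

```bash
python3 - <<'E'
from h import *
w=read_camera('wrist'); T=pose(); print(T.round(4))
save(w,'hw2.png')
save(w,'hz2.png',(230,110,420,240),4)
s=read_camera('scene');save(s,'s3.png',(360,240,480,350),4)
E
```

```text
[[-9.984e-01  5.570e-02 -2.400e-03  5.424e-01]
 [ 5.570e-02  9.984e-01 -8.000e-04  1.954e-01]
 [ 2.400e-03 -9.000e-04 -1.000e+00  1.696e-01]
 [ 0.000e+00  0.000e+00  0.000e+00  1.000e+00]]
```

View pics/hz2.png

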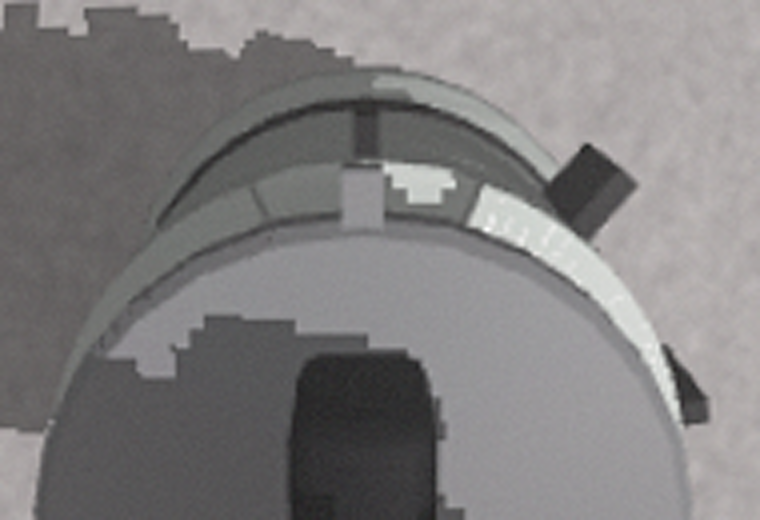

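The notch is centred at crop x ≈ 368 and the pointer at 363, so they are within 1 mm sideways. Next is the fore-aft offset, from both sides of the ring.

```bash
sed -i "s/heldw/hw2/" held.py; python3 held.py | sed -n '1,3p'; python3 - <<'E'
import sys,io,contextlib
from h import *
from scipy.optimize import least_squares
w=np.load('w3.npz'); p=dict(intrinsics=w['K'],mount=w['mount']); M=w['mount']
f=lambda q:(230+q[0]/4-.4,110+q[1]/4-.4)
Q=[(485,183),(540,215),(590,260),(630,310),(660,365),(150,243),(110,290),(75,350),(250,186)]
for zt in(.0525,.0535,.0545):
    P=np.array([atz(p,f(q),zt,M)[:2] for q in Q]); s=least_squares(lambda c:np.hypot(*(P-c[:2]).T)-.05,[0,0]); print(zt,s.x.round(4),(s.fun*1e3).round(1))
print([atz(p,f(q),.0535,M).round(4) for q in((253,188),(483,185),(270,218),(468,225))])
E
```

```text
0.018 (array([0.0055, 0.0002]), np.float64(-0.0024), np.int64(44), 50, np.float64(0.0004))
0.022 (array([0.0035, 0.0002]), np.float64(-0.0011), np.int64(40), 50, np.float64(0.0004))
0.026 (array([0.0014, 0.0002]), np.float64(0.0), np.int64(41), 50, np.float64(0.0004))
0.0525 [-0.0021  0.0002] [ 1.   0.3 -0.5 -0.7 -0.4  0.2 -0.5 -0.6  0.2]
0.0535 [-0.0022  0.0002] [ 0.9  0.3 -0.5 -0.6 -0.3  0.2 -0.4 -0.5  0.1]
0.0545 [-0.0023  0.0003] [ 0.8  0.2 -0.5 -0.6 -0.2  0.2 -0.4 -0.4  0.1]
[array([ 0.0448, -0.0159,  0.0535]), array([0.0453, 0.0176, 0.0535]), array([ 0.0403, -0.0134,  0.0535]), array([0.0393, 0.0155, 0.0535])]
```

```bash
cat >> held.py <<'E'
print('==')
rng=[a for a in list(range(-75,-26,3))+list(range(28,72,3))]
for zt in(.0525,.0535,.0545): print(zt,fit(zt,.05,(-.002,.0003),rng))
for X in([.029,0,-.0046],[.030,0,-.0046],[.029,0,.0234],[.03,0,.0234]): print(X,proj(p,X,M).round(1))
col=g[180:230,319:323].mean(1); print(col.round(0).tolist())
E
python3 held.py | sed -n '/==/,$p'
```

```text
==
0.0525 (array([0.0004, 0.0011]), np.float64(-0.0015), np.int64(23), 32, np.float64(0.0003))
0.0535 (array([-0.0004,  0.0012]), np.float64(-0.0011), np.int64(21), 32, np.float64(0.0004))
0.0545 (array([0.    , 0.0011]), np.float64(-0.0013), np.int64(24), 32, np.float64(0.0004))
[0.029, 0, -0.0046] [320.2 218.6]
[0.03, 0, -0.0046] [320.2 216.3]
[0.029, 0, 0.0234] [320.1 198.2]
[0.03, 0, 0.0234] [320.1 196.2]
[146.0, 145.0, 145.0, 146.0, 147.0, 146.0, 146.0, 145.0, 146.0, 145.0, 145.0, 145.0, 148.0, 124.0, 98.0, 99.0, 101.0, 93.0, 66.0, 49.0, 46.0, 47.0, 47.0, 47.0, 45.0, 46.0, 44.0, 44.0, 46.0, 44.0, 46.0, 48.0, 41.0, 43.0, 43.0, 46.0, 48.0, 47.0, 49.0, 49.0, 52.0, 51.0, 55.0, 55.0, 57.0, 57.0, 55.0, 55.0, 55.0, 56.0]
```

>>> drive_tool(
  rows=[
    [0,0,0.7,-0.001,0.0007,0,0],
    [0,0,0,0,0,0.004,0],
    [0,0,0,0,0,0.004,0],
    [0,0,0,0,0,0.004,0],
    [0,0,0,0,0,0,0],
  ],
)

```text
time: 9.27
tool_pos: [0.5435, 0.1961, 0.1578]
tcp_rot: [-0.107, -3.138, 0.001]
wrist_force: [-0.2, -0.1, -1.4]
width: 0.173
grip_force: 58.8
```

>>> drive_tool(
  rows=[
    [0,0,0,0,0,0.003,0],
    [0,0,0,0,0,0.003,0],
    [0,0,0,0,0,0.002,0],
    [0,0,0,0,0,0,0],
  ],
)

```text
time: 9.6
tool_pos: [0.5439, 0.1962, 0.1503]
tcp_rot: [-0.107, -3.139, 0.001]
wrist_force: [-1.0, 0.2, -1.2]
width: 0.176
grip_force: 58.8
```

>>> drive_tool(
  rows=[
    [0,0,0,0,0,0.002,0],
    [0,0,0,0,0,0.001,0],
    [0,0,0,0,0,0.001,0],
    [0,0,0,0,0,0.001,0],
    [0,0,0,0,0,0,0],
    [0,0,0,0,0,0,0],
  ],
)

```text
time: 10.1
tool_pos: [0.5445, 0.1964, 0.1474]
tcp_rot: [0.107, 3.139, 0.0]
wrist_force: [-3.6, -1.0, 5.6]
width: 0.18
grip_force: 59.8
```

Seated: the TCP is at 0.1474 and contact force is 5.6 N. I'll ease off the side force and check.

>>> drive_tool(
  rows=[
    [0,0,0,0.0012,0,0.0005,0],
    [0,0,0,0,0,0,0],
    [0,0,0,0,0,0,0],
    [0,0,0,0,0,0,0],
  ],
)

```text
time: 10.43
tool_pos: [0.5445, 0.1964, 0.1475]
tcp_rot: [0.107, 3.137, 0.001]
wrist_force: [-0.9, -1.6, 5.1]
width: 0.172
grip_force: 59.7
```

```bash
python3 - <<'E'
from h import *
w=read_camera('wrist'); T=pose(); s=status.read_state(); print(T.round(4),s['wrist_force'],s['torque'],s['q'].round(2))
d=read_camera('side')['color'][90:200,260:370]; c=read_camera('scene')['color'][240:350,360:470]
cv2.imwrite('pics/seat.png',np.hstack([cv2.resize(a,(400,400),interpolation=cv2.INTER_CUBIC) for a in(w['color'][110:250,250:390],c)])[:,:,::-1])
E
```

```text
[[-9.977e-01  6.800e-02  3.200e-03  5.445e-01]
 [ 6.800e-02  9.977e-01  3.000e-04  1.964e-01]
 [-3.200e-03  5.000e-04 -1.000e+00  1.474e-01]
 [ 0.000e+00  0.000e+00  0.000e+00  1.000e+00]] [-0.60904347 -1.93224294  5.63460746] [-0.23559003  0.11397202  0.01882956] [ 0.3   0.17  1.92 -0.    1.05 -1.2 ]
```

View pics/seat.png

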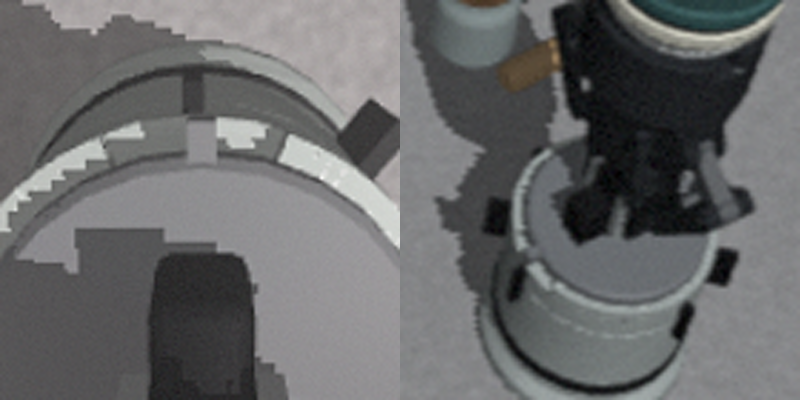

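The lid is fully down and concentric in the ring, with the pointer in the notch. Turning clockwise now.

>>> drive_tool(
  rows=[
    [0,0,2,0,0,0,0],
    [0,0,4,0,0,0,0],
    [0,0,4,0,0,0,0],
    [0,0,4,0,0,0,0],
    [0,0,4,0,0,0,0],
    [0,0,4,0,0,0,0],
    [0,0,4,0,0,0,0],
    [0,0,0,0,0,0,0],
  ],
)

```text
time: 11.25
tool_pos: [0.5442, 0.1955, 0.1474]
tcp_rot: [0.813, 3.032, -0.001]
wrist_force: [-0.3, -4.2, 7.1]
width: 0.177
grip_force: 59.9
```

>>> drive_tool(
  rows=[
    [0,0,3,0,0,0,0],
    [0,0,4,0,0,0,0],
    [0,0,4,0,0,0,0],
    [0,0,2.5,0,0,0,0],
    [0,0,0,0,0,0,0],
    [0,0,0,0,0,0,0],
    [0,0,0,0,0,0,0],
  ],
)

```text
time: 11.83
tool_pos: [0.544, 0.1953, 0.1474]
tcp_rot: [1.16, 2.917, -0.002]
wrist_force: [-2.8, -4.9, 8.6]
width: 0.174
grip_force: 60.1
```

```bash
python3 - <<'E'
from h import *
w=read_camera('wrist'); T=pose(); s=status.read_state(); print(T.round(4),s['wrist_force'],s['torque'],np.degrees(np.arctan2(T[1,1],T[0,1]))-90)
c=read_camera('scene')['color'][240:350,360:470]
cv2.imwrite('pics/turn.png',np.hstack([cv2.resize(a,(400,400),interpolation=cv2.INTER_CUBIC) for a in(w['color'][110:250,250:390],c)])[:,:,::-1])
E
```

```text
[[-0.7269  0.6868  0.0019  0.544 ]
 [ 0.6868  0.7269 -0.0018  0.1953]
 [-0.0026 -0.     -1.      0.1475]
 [ 0.      0.      0.      1.    ]] [-1.63063643 -4.78125354  6.87403254] [-0.82444988  0.38742094  0.03815629] -43.37629093640805
```

View pics/turn.png

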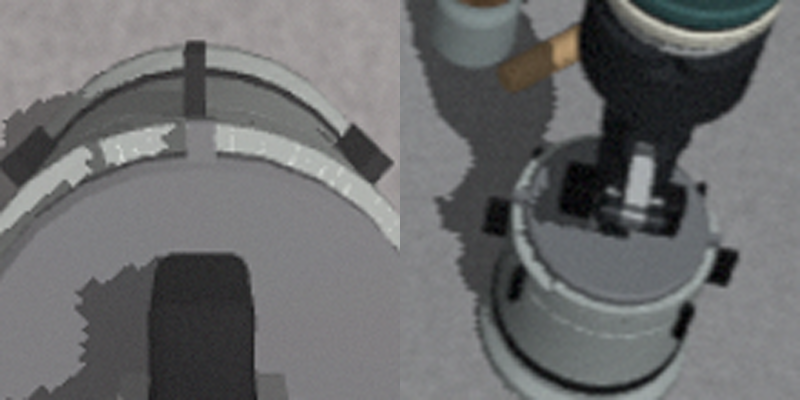

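The pointer stands at the long half-way rib. The lid is down at TCP z 0.1475, the grip reads 60 N, and it is steady. Handing in.

```bash
python3 -c "
from workcell import workorder; print(workorder.finish_job())"
```

```text
the job is handed in; nothing more can be done
None
```

The lid is seated in the grinder's rim, turned about 40° clockwise to the half-way ribs, and still gripped and held steady there; the job is handed in, but the hand-in did not return a verdict.

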